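# Put the pressing weights back in their case, leave those still at work

## Robot

A 7-joint arm with a two-finger parallel gripper is mounted at the origin on the work surface. World frame = base frame: x ahead of the robot, y to its left, z up, the work surface at z = 0. Lengths are in m, angles in rad, forces in N, time in s.
With the tool pointing down it reaches from about 0.425 to 0.875 m from the base axis. Payload 4.7 kg.
Tool frame: the origin (TCP) lies on the centre line of the jaws, within the pads' length; the fingertips stand 14 mm ahead of it and the grasp point (between the pads) lies 5 mm behind it; z points along the fingers, y is the direction in which the jaws open and shut (so a half turn about z gives the same grasp; the last joint's range is limited). The gripper opens to 87 mm and grips with 3 to 60 N. Pads are 19 mm wide; open, the fingers measure 117 mm over their backs; the gripper's body (75 mm by 190 mm) begins 51 mm behind the grasp point.
Start: joints at [1.322, 0.321, -0.07, 1.45, 0.023, 1.371, -0.057], TCP at [0.169, -0.628, 0.237] pointing down, gripper open.
Joint ranges: [-2.86, 2.86], [-0.3, 2.09], [-1.38, 1.24], [0.06, 2.45], [-1.56, 4.7], [0.09, 2.05], [-2.69, 2.69]. Speed limits (rad/s): [2.57, 2.57, 3.14, 3.14, 3.14, 3.14, 3.14].

## Interface

Orientations are given as a rotation vector (axis times angle).
In Python, from bench import ctrl, optics, models gives the robot as it stands. The module is installed in compiled form; this text tells all that it offers.
- The arm moves only by the tool arm_command, never from a script. Its argument "motion" is a list of rows, each a list of 3 entries, a list of its own where there are three numbers: the shift along the tool's x, y, z in mm, then the turn, a rotation vector about the tool's x, y, z in degrees, then the closure, from 0 (fully open) to 1 (shut). In form: [[[x, y, z], [ax, ay, az], claw], ...]. A call has 1 to 8 rows; each row shifts and turns the commanded pose from where the row before left it, along the tool's axes as they then stand; what a row does not reach is not made up. A row lasts 1/12 s, in which the tool goes at most 41.7 mm and 7.16 degrees, less where a joint would pass 70% of its speed; a pose out of reach is approached as far as the arm can. A call with a gripper value outside its range is refused whole. The fingers move at their own pace and stop on an object; "force" is the grip in N (left out, the last holds). Time passes only in rows, so rows that do not move let the fingers close. It gives the time, the measured TCP pose, the force and the opening at its end, in the units of the state.
- ctrl.get_state(): the state, without advancing time (a new reading comes with each control period).
- optics.get_image(name): name is "scene" or "top" or "wrist"; returns (picture, depth): 480x640x3 uint8, blue, green, red; 480x640 float32, m along the optical axis (not along the pixel's ray), 0 where there is no reading.
- optics.camera_model(name): a dict with "fovy" (degrees; the focal length in pixels is half the picture's height over the tangent of half this angle, whatever the lens; pixels are square), "cx", "cy" (the principal point, pixels), "distortion" ([k1, k2, p1, p2, k3] as OpenCV has them; the pictures are not rectified), "rvec" (rotation vector, rad) and "tvec" (3), from world to camera coordinates, as OpenCV has them; the wrist camera has in their place "mount" (4x4, takes a point from camera to tool coordinates, whose origin is the TCP and whose axes are the flange's). Camera axes: x right, y down, z forward; pixel columns grow to the right and rows downward; lengths in m; the calibration is good to about 2 mm. A picture is of the moment at which its call begins: read the wrist's pose just before it. camera_model takes no time and is no camera call.
- ctrl.close_job(): hands the job in, once; it reports no verdict.
Trained networks look in the newest picture that a camera, given by its name, has taken for a name from the list of things; names that differ only in an ending like _2 or _b are one class to them, and where a whole thing is asked for, a point or a joint stands for the part that bears it (a point fixed in the world has none). Each returns a list of dicts, best first, with "conf" (0 to 1); they miss things now and then, are a little off and sometimes report something else, mostly with a low value. They report only what shows in the picture. A call takes as long as a camera call. They do not tell look-alikes from the thing itself.
- models.search_frame(camera, target): "location" ([x, y, z] in m, in the coordinates of the camera as it stood for that picture, good to about 4 mm: the middle of the surface that is visible of it).
- models.silhouettes(camera, target): "pixels" (480x640 bool, what is visible of it).
The state is a dict: "time": time; "joint_positions": joint angles; "qd": joint speeds; "joint_torque": joint torques, N m; "position": TCP position; "tool_rot": TCP orientation; "ft_force": force on the tool from outside, world axes, zero at the start; "torque": the same for the moment, N m; "grip_width": opening from 0.0 (shut) to 1.0 (fully open).
Only numpy, scipy, OpenCV 4.12 (cv2) and the standard library are available. Lean on these libraries where they do the work, as an engineer would, in place of code of your own. Each camera call takes 0.05 s, during which the arm holds its last target.

## Task

The glue has set on most of the work, so put the four steel weights with grips that stand loose on the bench back into the weight case, each one upright and fully down in the fitted well of its own size and shape. Lower them in by their grips: do not drop them or knock them over. The two weights standing on the painted panel are still pressing it, so leave them exactly as they are.

Things in the scene. Friction and masses are not known exactly. Their poses are not given: they have to be found in the camera images.
- weight_large: The large loose round pressing weight: felt-soled steel disc 58 mm in diameter and 30 mm high, about 0.62 kg. On top, centred, stands a plain round steel grip 15 mm in diameter and 26 mm high (its top is 56 mm above the underside). Origin: centre of the underside; z is up along the grip. Stands upright, loose, directly on the bench at the start.
- weight_medium: The medium loose round pressing weight: felt-soled steel disc 42 mm in diameter and 30 mm high, about 0.35 kg. On top, centred, stands a plain round steel grip 15 mm in diameter and 26 mm high (its top is 56 mm above the underside). Origin: centre of the underside; z is up along the grip. Stands upright, loose, directly on the bench at the start.
- weight_small: The small loose round pressing weight: felt-soled steel disc 26 mm in diameter and 30 mm high, about 0.15 kg. On top, centred, stands a plain round steel grip 15 mm in diameter and 26 mm high (its top is 56 mm above the underside). Origin: centre of the underside; z is up along the grip. Stands upright, loose, directly on the bench at the start.
- weight_bar: The loose bar weight: felt-soled oblong steel block, 60 mm (its x) by 24 mm (its y) by 30 mm high, about 0.36 kg. On top, centred, stands a flat grip 28 mm long (x), 10 mm thick (y) and 26 mm high (its top is 56 mm above the underside). Origin: centre of the underside; x along the block, z up. Stands upright on the bench at any yaw.
- well_large: Holder with the large round well, 74 mm in diameter, for the 58 mm weight. Beech block 86 x 86 x 26 mm; origin: centre of its underside, 6 mm above the bench; z up. Well centred, 16 mm deep (its floor 10 mm above the origin). One of four such blocks, two by two in any order, in a fixed shallow case 190 mm square with its rim 26 mm high.
- well_medium: Holder with the medium round well, 58 mm in diameter, for the 42 mm weight. Beech block 86 x 86 x 26 mm; origin: centre of its underside, 6 mm above the bench; z up. Well centred, 16 mm deep (its floor 10 mm above the origin). One of four such blocks, two by two in any order, in a fixed shallow case 190 mm square with its rim 26 mm high.
- well_small: Holder with the small round well, 42 mm in diameter, for the 26 mm weight. Beech block 86 x 86 x 26 mm; origin: centre of its underside, 6 mm above the bench; z up. Well centred, 16 mm deep (its floor 10 mm above the origin). One of four such blocks, two by two in any order, in a fixed shallow case 190 mm square with its rim 26 mm high.
- well_bar: Holder with the oblong well, 76 mm along its x by 40 mm along its y, for the bar weight laid the same way (either way round). Beech block 86 x 86 x 26 mm; origin: centre of its underside, 6 mm above the bench; z up. Well centred, 16 mm deep (its floor 10 mm above the origin). One of four such blocks, two by two in any order, in a fixed shallow case 190 mm square with its rim 26 mm high.
- panel_weight_large: A weight exactly like the loose large one (58 mm disc, 30 mm high, 26 mm grip), but standing on a clear pressing board on the painted wooden panel (220 x 260 mm), its underside 27 mm above the bench. It is still pressing the paint layer: not to be moved. Origin: centre of the underside.
- panel_weight_medium: A weight exactly like the loose medium one (42 mm disc, 30 mm high, 26 mm grip), but standing on a clear pressing board on the painted wooden panel (220 x 260 mm), its underside 27 mm above the bench. It is still pressing the paint layer: not to be moved. Origin: centre of the underside.
Mind the look-alikes: they are no part of the job. What is shaped like the weight_medium but blue or yellow is not meant.

How it is judged:
By the outcome, as a careful person would: the job done as asked, in the order asked, and still so for the second after the job is handed in, with the robot touching nothing.
It also fails if it takes over 93 s, if anything falls off the work surface, if the arm or the gripper's body presses on something with over 40 N, if the wrist force passes 120 N, or if a joint passes its speed limit or range.

## Working session

There is one attempt and no reset: what is moved stays moved. The work goes in short steps, Python scripts to look and compute and a tool call to move; the robot and the scene stay as the last step left them, time stands still between calls to the robot, and variables do not carry over. Pictures are saved under pics/ and viewed, and the job is handed in when it is done.

Besides the shell and the picture viewer there is one more tool, called after "Call:" by a JSON object that holds its "api" and its "payload", one argument or row to a line. arm_command: Moves the arm, as the interface text tells. Its arguments: {"type":"object","properties":{"motion":{"type":"array","items":{"type":"array"}},"force":{"type":"number"}},"required":["motion"]}

```bash
mkdir -p pics; cat > h.py <<'E'
import numpy as np, cv2
from bench import ctrl, optics, models
def K(m):
    f=240/np.tan(np.radians(m['fovy'])/2); return np.array([[f,0,m['cx']],[0,f,m['cy']],[0,0,1.]])
def c2w(name,st=None):
    m=optics.camera_model(name); T=np.eye(4)
    if 'mount' in m:
        T[:3,:3]=cv2.Rodrigues(np.array(st['tool_rot'],float))[0]; T[:3,3]=st['position']; return T@np.array(m['mount'])
    R=cv2.Rodrigues(np.array(m['rvec'],float))[0]; T[:3,:3]=R.T; T[:3,3]=-R.T@np.array(m['tvec'],float).ravel(); return T
def cloud(name,depth,st=None):
    m=optics.camera_model(name); v,u=np.mgrid[0:480,0:640]
    p=cv2.undistortPoints(np.stack([u,v],-1).reshape(-1,1,2).astype(np.float64),K(m),np.array(m['distortion'],float)).reshape(480,640,2)
    P=np.concatenate([p*depth[...,None],depth[...,None]],-1); T=c2w(name,st)
    return P@T[:3,:3].T+T[:3,3]
E
python3 - <<'E'
from h import *
s=ctrl.get_state(); print({k:np.round(v,3) for k,v in s.items()})
for n in ['scene','top']:
    im,d=optics.get_image(n); cv2.imwrite(f'pics/{n}0.png',im); np.save(f'{n}0.npy',d); print(n,c2w(n)[:3,3], optics.camera_model(n)['fovy'])
E
```

```text
{'time': np.float64(0.0), 'joint_positions': array([ 1.322,  0.322, -0.07 ,  1.452,  0.023,  1.371, -0.057]), 'qd': array([-0.   , -0.   , -0.   , -0.   , -0.001,  0.   ,  0.   ]), 'joint_torque': array([-0.0000e+00, -4.9129e+01, -4.0400e-01, -3.1253e+01, -6.4000e-02,
        4.4000e-02,  0.0000e+00]), 'position': array([ 0.169, -0.627,  0.235]), 'tool_rot': array([-3.113e+00, -4.110e-01,  1.000e-03]), 'ft_force': array([0.346, 0.437, 0.558]), 'torque': array([ 0.069,  0.014, -0.019]), 'grip_width': np.float64(0.997)}
scene [ 1.09058819 -0.30509665  0.75941446] 48.27567743146637
top [ 0.46627181 -0.00216159  1.06843773] 46.691331519643306
```

View pics/top0.png

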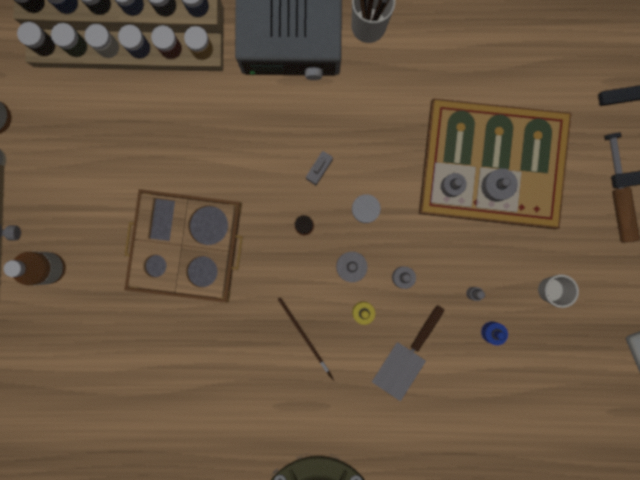

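View pics/scene0.png

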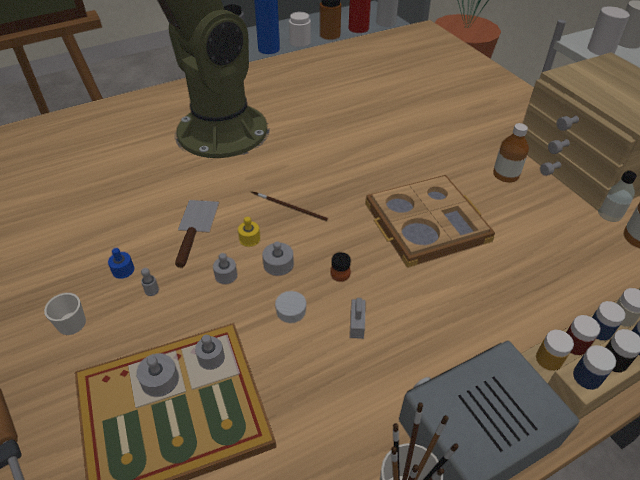

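The top view shows these candidates:
- **Large:** steel disc with a grip at (352,267). The disc at (366,208) has no grip, and the large weight on the panel is at (501,184).
- **Medium:** steel at (404,277). Yellow (364,314) and blue (495,333) are look-alikes, and the panel medium is at (455,184).
- **Small:** (476,294), next to a cup and the blue one.
- **Bar:** (319,168).
- **Wells:** bar (161,219), large (208,225), medium (202,271), small (155,266).

Next I'll measure them.

```bash
python3 - <<'E'
from h import *
im=cv2.imread('pics/top0.png'); d=np.load('top0.npy'); C=cloud('top',d)
T=c2w('top')
optics.get_image('top')
for t in ['weight_large','weight_medium','weight_small','weight_bar','well_large','well_medium','well_small','well_bar']:
    for r in models.silhouettes('top',t)[:3]:
        m=r['pixels']; P=C[m]; v,u=np.nonzero(m); P=P[d[m]>0]
        zt=np.percentile(P[:,2],98)
        Q=P[P[:,2]>zt-0.006] if t.startswith('weight') else P
        rect=cv2.minAreaRect((P[:,:2]*1000).astype(np.float32))
        print(t,round(r['conf'],2),'px',u.mean().round(),v.mean().round(),'xyz',np.round(P.mean(0),4),'top',np.round(Q.mean(0),4),len(Q),'rect',np.round(rect[0],1),np.round(rect[1],1),round(rect[2],1))
cv2.imwrite('pics/c0.png',cv2.resize(im[130:350,110:530],None,fx=1.9,fy=1.9,interpolation=cv2.INTER_CUBIC))
# case profile
for v in (225,):
  print(np.round(C[v,120:250:3],3).tolist())
E
```

```text
weight_large 0.73 px 352.0 266.0 xyz [ 0.4634 -0.059   0.0328] top [ 0.4636 -0.0594  0.0576] 51 rect [462.6 -60.3] [54.8 59.3] 0.7
weight_medium 0.78 px 404.0 277.0 xyz [ 0.4446 -0.156   0.0347] top [ 0.4445 -0.1572  0.0569] 54 rect [ 444.7 -157.3] [41.2 39.7] 28.8
weight_medium 0.59 px 494.0 333.0 xyz [ 0.3439 -0.3219  0.0309] top [ 0.3426 -0.325   0.0567] 56 rect [ 341.  -329.5] [43.9 48.6] 2.5
weight_medium 0.55 px 364.0 312.0 xyz [ 0.3786 -0.0816  0.0341] top [ 0.3774 -0.0826  0.0574] 61 rect [377.6 -82.7] [43.3 41.1] 34.2
weight_small 0.71 px 474.0 294.0 xyz [ 0.4151 -0.285   0.034 ] top [ 0.4149 -0.289   0.0572] 53 rect [ 414.5 -287.2] [23.1 25.7] 88.6
weight_small 0.66 px 453.0 185.0 xyz [ 0.6137 -0.2406  0.0588] top [ 0.6154 -0.2433  0.084 ] 57 rect [ 614.4 -246.4] [46.3 41.1] 74.0
weight_bar 0.94 px 319.0 168.0 xyz [0.6469 0.0025 0.034 ] top [0.6498 0.0028 0.0572] 81 rect [651.8   0.8] [24.6 66.1] 58.4
well_large 0.57 px 208.0 225.0 xyz [0.5393 0.21   0.0254] top [0.5393 0.21   0.0254] 2207 rect [540.  209.4] [90.1 88.3] 83.3
well_medium 0.67 px 202.0 272.0 xyz [0.451  0.219
[... 759 characters left out ...]
.305, 0.016], [0.538, 0.299, 0.017], [0.538, 0.293, 0.019], [0.538, 0.286, 0.021], [0.538, 0.282, 0.018], [0.537, 0.272, 0.034], [0.537, 0.266, 0.035], [0.537, 0.261, 0.034], [0.537, 0.254, 0.039], [0.537, 0.249, 0.035], [0.538, 0.246, 0.026], [0.539, 0.242, 0.018], [0.539, 0.237, 0.017], [0.539, 0.231, 0.017], [0.539, 0.225, 0.018], [0.539, 0.22, 0.018], [0.539, 0.214, 0.019], [0.539, 0.208, 0.021], [0.539, 0.203, 0.018], [0.539, 0.198, 0.016], [0.539, 0.191, 0.02], [0.539, 0.186, 0.017], [0.539, 0.18, 0.018], [0.538, 0.172, 0.034], [0.538, 0.166, 0.033], [0.539, 0.162, 0.029], [0.54, 0.158, 0.014], [0.541, 0.154, 0.001], [0.541, 0.149, -0.002], [0.541, 0.143, 0.002], [0.541, 0.137, 0.002]]
```

View pics/c0.png

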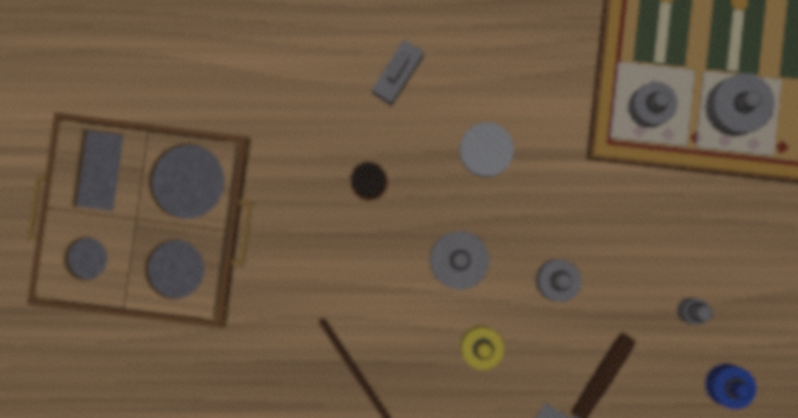

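```bash
cat >> h.py <<'E'
def plan(xyz,yaw,start=None,vmax=36,amax=6.8):
    """rows to world xyz (m), tool down with tool-x yaw deg"""
    s=ctrl.get_state(); R=cv2.Rodrigues(np.array(s['tool_rot'],float))[0]; p=np.array(s['position'],float)
    c,sn=np.cos(np.radians(yaw)),np.sin(np.radians(yaw))
    G=np.array([[c,sn,0],[sn,-c,0],[0,0,-1.]])
    w=cv2.Rodrigues(R.T@G)[0].ravel(); d=np.array(xyz)-p
    n=int(max(np.ceil(np.linalg.norm(d)*1000/vmax),np.ceil(np.degrees(np.linalg.norm(w))/amax),1))
    dR=cv2.Rodrigues(w/n)[0]; rows=[]
    for i in range(n):
        rows.append([np.round(R.T@d/n*1000,0).astype(int).tolist(),np.round(np.degrees(w)/n,1).tolist()]); R=R@dR
    print('now',np.round(p,4),'rows',n)
    for r in rows: print(r)
def st():
    s=ctrl.get_state(); R=cv2.Rodrigues(np.array(s['tool_rot'],float))[0]
    print(round(float(s['time']),2),np.round(s['position'],4),'yaw',np.degrees(np.arctan2(R[1,0],R[0,0])).round(1),'tilt',np.degrees(np.arccos(-R[2,2])).round(2),'F',np.round(s['ft_force'],1),'w',round(float(s['grip_width'])*87,1),'q',np.round(s['joint_positions'],2)); return s
E
python3 -c "
from h import *
plan([0.415,-0.288,0.17],90)"
```

```text
now [ 0.1688 -0.6277  0.2366] rows 12
[[27, -22, 6], [0.0, 0.0, -6.2]]
[[29, -19, 6], [0.0, 0.0, -6.2]]
[[31, -16, 6], [0.0, 0.0, -6.2]]
[[33, -12, 6], [0.0, 0.0, -6.2]]
[[34, -8, 6], [0.0, 0.0, -6.2]]
[[35, -5, 6], [0.0, 0.0, -6.2]]
[[35, -1, 6], [0.0, 0.0, -6.2]]
[[35, 3, 6], [0.0, 0.0, -6.2]]
[[34, 7, 6], [0.0, 0.0, -6.2]]
[[33, 10, 6], [0.0, 0.0, -6.2]]
[[32, 14, 6], [0.0, 0.0, -6.2]]
[[30, 17, 6], [0.0, 0.0, -6.2]]
```

Call:
{"api": "arm_command", "payload": {
  "motion": [
    [[27,-22,6],[0,0,-6.2],0.4],
    [[29,-19,6],[0,0,-6.2],0.4],
    [[31,-16,6],[0,0,-6.2],0.4],
    [[33,-12,6],[0,0,-6.2],0.4],
    [[34,-8,6],[0,0,-6.2],0.4],
    [[35,-5,6],[0,0,-6.2],0.4],
    [[35,-1,6],[0,0,-6.2],0.4],
    [[35,3,6],[0,0,-6.2],0.4]
  ]
}}

```text
time: 1.22
position: [0.3342, -0.3999, 0.1886]
tool_rot: [2.65, 1.686, -0.0]
ft_force: [0.7, -0.2, 0.9]
grip_width: 0.609
```

Call:
{"api": "arm_command", "payload": {
  "motion": [
    [[34,7,6],[0,0,-6.2],0.4],
    [[33,10,6],[0,0,-6.2],0.4],
    [[32,14,6],[0,0,-6.2],0.4],
    [[30,17,6],[0,0,-6.2],0.4],
    [[0,0,0],[0,0,0],0.4],
    [[0,0,0],[0,0,0],0.4]
  ]
}}

```text
time: 1.72
position: [0.417, -0.2878, 0.1645]
tool_rot: [-2.227, -2.216, -0.0]
ft_force: [-0.8, 0.0, -0.4]
grip_width: 0.599
```

```bash
python3 - <<'E'
from h import *
s=st(); im,d=optics.get_image('wrist'); cv2.imwrite('pics/w1.png',im); C=cloud('wrist',d,s)
ok=(d>0)&(C[...,2]>0.051)&(C[...,2]<0.062)&(np.hypot(C[...,0]-.415,C[...,1]+.288)<.03)
print(ok.sum(),C[ok].mean(0) if ok.any() else 0, optics.camera_model('wrist')['mount'])
plan([0.415,-0.288,0.17],90)
E
```

```text
1.72 [ 0.417  -0.2878  0.1645] yaw 89.7 tilt 0.0 F [-0.8  0.  -0.4] w 52.1 q [ 1.    0.09 -0.47  1.88  0.04  1.18  0.51]
328 [ 0.41494134 -0.28925957  0.05626849] [[-1.06792316e-03 -9.51614565e-01 -3.07292335e-01  8.62227437e-02]
 [ 9.99998778e-01 -1.36716804e-03  7.58545323e-04 -7.95686264e-04]
 [-1.14196304e-03 -3.07291149e-01  9.51614862e-01 -1.49055211e-01]
 [ 0.00000000e+00  0.00000000e+00  0.00000000e+00  1.00000000e+00]]
now [ 0.4159 -0.2897  0.1647] rows 1
[[2, -1, -5], [-0.0, 0.0, -0.5]]
```

View pics/w1.png

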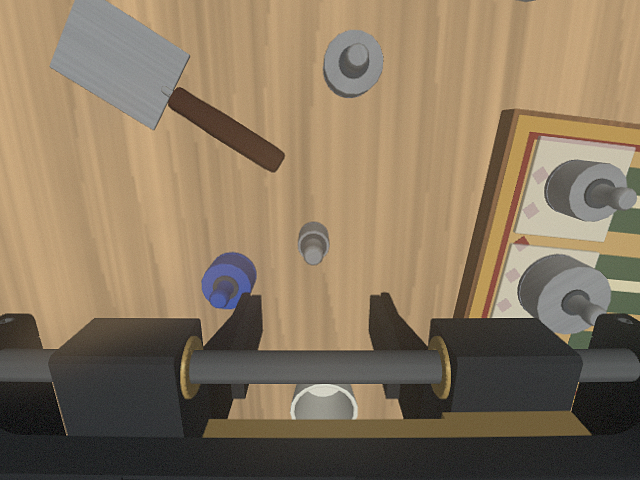

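The wrist picture shows the steel small weight at (313,243). The blue look-alike at (228,280) and the cup at (323,403) are both clear of the fingers. The wrist and top cameras agree within 1 mm, so I'm going down to grasp.

Call:
{"api": "arm_command", "payload": {
  "motion": [
    [[0,-1,20],[0,0,0],0.62],
    [[0,0,25],[0,0,0],0.62],
    [[0,0,25],[0,0,0],0.62],
    [[0,0,25],[0,0,0],0.62],
    [[0,0,15],[0,0,0],0.62],
    [[0,0,6],[0,0,0],0.62],
    [[0,0,0],[0,0,0],0.62],
    [[0,0,0],[0,0,0],0.62]
  ],
  "force": 40
}}

```text
time: 2.43
position: [0.4147, -0.291, 0.0492]
tool_rot: [2.234, 2.208, -0.0]
ft_force: [-0.9, 0.4, 0.3]
grip_width: 0.377
```

Call:
{"api": "arm_command", "payload": {
  "motion": [
    [[0,0,0],[0,0,0],0.75],
    [[0,0,0],[0,0,0],0.85],
    [[0,0,0],[0,0,0],1],
    [[0,0,0],[0,0,0],1],
    [[0,0,0],[0,0,0],1],
    [[0,0,0],[0,0,0],1]
  ],
  "force": 40
}}

```text
time: 2.93
position: [0.4153, -0.2902, 0.0493]
tool_rot: [2.231, 2.21, -0.0]
ft_force: [0.3, 0.7, 4.4]
grip_width: 0.161
```

```bash
python3 - <<'E'
from h import *
s=st()
E
```

```text
2.93 [ 0.4153 -0.2902  0.0493] yaw 89.5 tilt 0.09 F [0.3 0.7 4.4] w 14.0 q [ 0.98  0.23 -0.46  1.99  0.13  0.95  0.45]
```

Call:
{"api": "arm_command", "payload": {
  "motion": [
    [[0,0,-6],[0,0,0],1],
    [[0,0,-14],[0,0,0],1],
    [[0,0,-26],[0,0,0],1],
    [[0,0,-26],[0,0,0],1],
    [[0,0,-26],[0,0,0],1],
    [[0,0,-26],[0,0,0],1],
    [[0,0,-16],[0,0,0],1]
  ]
}}

```text
time: 3.52
position: [0.4154, -0.29, 0.1912]
tool_rot: [2.23, 2.209, 0.0]
ft_force: [0.2, -0.1, -0.8]
grip_width: 0.161
```

```bash
python3 - <<'E'
from h import *
s=st()
plan([0.461,0.3065,0.18],90,vmax=34)
E
```

```text
3.52 [ 0.4154 -0.29    0.1912] yaw 89.5 tilt 0.15 F [ 0.2 -0.1 -0.8] w 14.0 q [ 1.01  0.07 -0.47  1.85  0.03  1.23  0.52]
now [ 0.4154 -0.29    0.1912] rows 18
[[33, 2, 1], [0.0, 0.0, -0.0]]
[[33, 2, 1], [0.0, 0.0, -0.0]]
[[33, 2, 1], [0.0, 0.0, -0.0]]
[[33, 2, 1], [0.0, 0.0, -0.0]]
[[33, 2, 1], [0.0, 0.0, -0.0]]
[[33, 2, 1], [0.0, 0.0, -0.0]]
[[33, 2, 1], [0.0, 0.0, -0.0]]
[[33, 2, 1], [0.0, 0.0, -0.0]]
[[33, 2, 1], [0.0, 0.0, -0.0]]
[[33, 2, 1], [0.0, 0.0, -0.0]]
[[33, 2, 1], [0.0, 0.0, -0.0]]
[[33, 2, 1], [0.0, 0.0, -0.0]]
[[33, 2, 1], [0.0, 0.0, -0.0]]
[[33, 2, 1], [0.0, 0.0, -0.0]]
[[33, 2, 1], [0.0, 0.0, -0.0]]
[[33, 2, 1], [0.0, 0.0, -0.0]]
[[33, 2, 1], [0.0, 0.0, -0.0]]
[[33, 3, 1], [0.0, 0.0, -0.0]]
```

Call:
{"api": "arm_command", "payload": {
  "motion": [
    [[15,6,0],[0,0,0],1],
    [[30,8,0],[0,0,0],1],
    [[35,8,0],[0,0,0],1],
    [[36,8,0],[0,0,0],1],
    [[36,6,0],[0,0,0],1],
    [[36,6,0],[0,0,0],1],
    [[36,4,0],[0,0,0],1],
    [[36,0,0],[0,0,0],1]
  ]
}}

```text
time: 4.18
position: [0.4632, -0.0282, 0.1885]
tool_rot: [-2.231, -2.211, -0.0]
ft_force: [0.4, -0.4, -1.3]
grip_width: 0.158
```

Call:
{"api": "arm_command", "payload": {
  "motion": [
    [[36,0,0],[0,0,0],1],
    [[36,0,0],[0,0,0],1],
    [[36,0,0],[0,0,0],1],
    [[36,0,0],[0,0,0],1],
    [[36,0,0],[0,0,0],1],
    [[36,0,0],[0,0,0],1],
    [[36,0,0],[0,0,0],1],
    [[36,0,0],[0,0,0],1]
  ]
}}

```text
time: 4.85
position: [0.4654, 0.259, 0.1885]
tool_rot: [2.232, 2.21, -0.001]
ft_force: [0.4, -0.4, -1.3]
grip_width: 0.157
```

Call:
{"api": "arm_command", "payload": {
  "motion": [
    [[30,0,0],[0,0,0],1],
    [[15,0,0],[0,0,0],1],
    [[0,0,0],[0,0,0],1],
    [[0,0,0],[0,0,0],1]
  ]
}}

```text
time: 5.18
position: [0.4655, 0.3032, 0.188]
tool_rot: [-2.229, -2.213, 0.002]
ft_force: [-0.1, -0.8, -1.3]
grip_width: 0.16
```

```bash
python3 - <<'E'
from h import *
s=st()
plan([0.461,0.3065,0.18],90,vmax=34)
im,d=optics.get_image('wrist'); cv2.imwrite('pics/w2.png',im); C=cloud('wrist',d,s); np.save('C2.npy',C)
for c in [(.461,.3067),(.4505,.2192)]:
    r=np.hypot(C[...,0]-c[0],C[...,1]-c[1]); m=(d>0)&(C[...,2]<.023)&(C[...,2]>.008)&(r<.04)
    P=C[m]; print(c,m.sum(),cv2.minEnclosingCircle((P[:,:2]*1000).astype(np.float32)),P.mean(0))
E
```

```text
5.18 [0.4655 0.3032 0.188 ] yaw 89.6 tilt 0.1 F [-0.1 -0.8 -1.3] w 14.0 q [ 0.24  0.29 -1.    1.73  0.25  1.27 -0.83]
now [0.4655 0.3032 0.188 ] rows 1
[[3, -4, 8], [-0.1, 0.0, -0.4]]
(0.461, 0.3067) 1638 ((461.62225341796875, 305.2395324707031), 20.93367576599121) [0.46162766 0.30395557 0.01776863]
(0.4505, 0.2192) 86 ((441.3602294921875, 212.84991455078125), 24.34674072265625) [0.42744164 0.22220898 0.0180344 ]
```

View pics/w2.png

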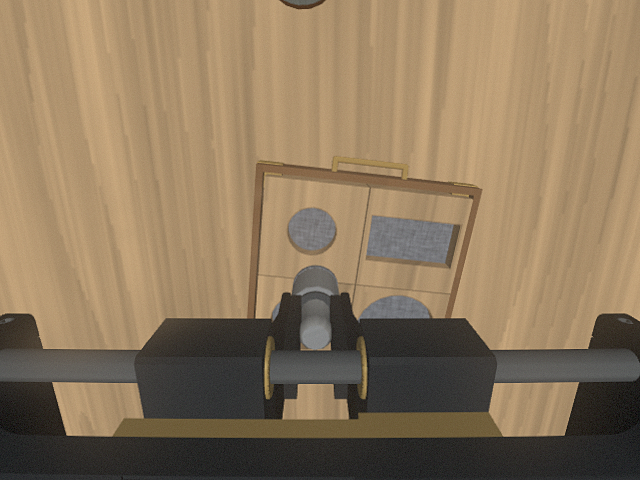

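The wrist picture shows the small well at (312,231) ahead of the held weight. The fitted circle is centred at (0.4616, 0.3052), within 2 mm of the top view. Lowering now.

Call:
{"api": "arm_command", "payload": {
  "motion": [
    [[3,-4,10],[0,0,0],1],
    [[0,0,22],[0,0,0],1],
    [[0,0,24],[0,0,0],1],
    [[0,0,22],[0,0,0],1],
    [[0,0,16],[0,0,0],1],
    [[0,0,6],[0,0,0],1],
    [[0,0,0],[0,0,0],1],
    [[0,0,0],[0,0,0],1]
  ]
}}

```text
time: 5.9
position: [0.4627, 0.3051, 0.0887]
tool_rot: [2.233, 2.209, -0.0]
ft_force: [0.2, -0.5, -1.3]
grip_width: 0.159
```

```bash
python3 - <<'E'
from h import *
s=st()
E
```

```text
5.9 [0.4627 0.3051 0.0887] yaw 89.4 tilt 0.02 F [ 0.2 -0.5 -1.3] w 13.9 q [ 0.17  0.39 -0.95  1.84  0.36  1.1  -0.92]
```

Now the last 23 mm, slowly.

Call:
{"api": "arm_command", "payload": {
  "motion": [
    [[0,-1,6],[0,0,0],1],
    [[0,0,6],[0,0,0],1],
    [[0,0,5],[0,0,0],1],
    [[0,0,3],[0,0,0],1],
    [[0,0,2],[0,0,0],1],
    [[0,0,1],[0,0,0],1],
    [[0,0,0],[0,0,0],1]
  ]
}}

```text
time: 6.48
position: [0.4614, 0.3059, 0.0656]
tool_rot: [2.232, 2.211, -0.0]
ft_force: [-0.5, -0.4, -1.5]
grip_width: 0.162
```

```bash
python3 - <<'E'
from h import *
s=st()
E
```

```text
6.48 [0.4614 0.3059 0.0656] yaw 89.5 tilt 0.0 F [-0.5 -0.4 -1.5] w 14.1 q [ 0.15  0.42 -0.93  1.86  0.39  1.06 -0.94]
```

Call:
{"api": "arm_command", "payload": {
  "motion": [
    [[0,0,1],[0,0,0],1],
    [[0,0,1],[0,0,0],1],
    [[0,0,0],[0,0,0],1]
  ]
}}

```text
time: 6.73
position: [0.4617, 0.3063, 0.0654]
tool_rot: [2.231, 2.21, 0.001]
ft_force: [-3.4, -2.0, 11.7]
grip_width: 0.156
```

It's touching the floor of the well at 11.7 N. Releasing and rising.

Call:
{"api": "arm_command", "payload": {
  "motion": [
    [[0,0,-1],[0,0,0],1],
    [[0,0,0],[0,0,0],0.8],
    [[0,0,0],[0,0,0],0.65],
    [[0,0,0],[0,0,0],0.65],
    [[0,0,-15],[0,0,0],0.65],
    [[0,0,-25],[0,0,0],0.6],
    [[0,0,-30],[0,0,0],0.6],
    [[0,0,-30],[0,0,0],0.6]
  ]
}}

```text
time: 7.4
position: [0.4609, 0.3059, 0.1662]
tool_rot: [-2.231, -2.211, 0.001]
ft_force: [0.1, 0.5, 0.3]
grip_width: 0.391
```

```bash
python3 - <<'E'
from h import *
s=st()
im,d=optics.get_image('wrist'); cv2.imwrite('pics/w3.png',im); C=cloud('wrist',d,s)
m=(d>0)&(np.hypot(C[...,0]-.4615,C[...,1]-.306)<.03)&(C[...,2]>.06)&(C[...,2]<.1); print(m.sum(),np.percentile(C[m],[5,50,95],axis=0).round(4))
r=np.hypot(C[...,0]-.4505,C[...,1]-.2192); m=(d>0)&(C[...,2]<.023)&(C[...,2]>.008)&(r<.033);P=C[m]; print(m.sum(),cv2.minEnclosingCircle((P[:,:2]*1000).astype(np.float32)))
im,d=optics.get_image('top'); cv2.imwrite('pics/top1.png',im)
E
```

```text
7.4 [0.4609 0.3059 0.1662] yaw 89.5 tilt 0.05 F [0.1 0.5 0.3] w 34.0 q [ 0.23  0.3  -1.    1.76  0.27  1.23 -0.85]
383 [[0.4553 0.301  0.0669]
 [0.4615 0.3077 0.0726]
 [0.4671 0.313  0.074 ]]
2156 ((452.3987731933594, 216.28317260742188), 27.95459747314453)
```

View pics/w3.png

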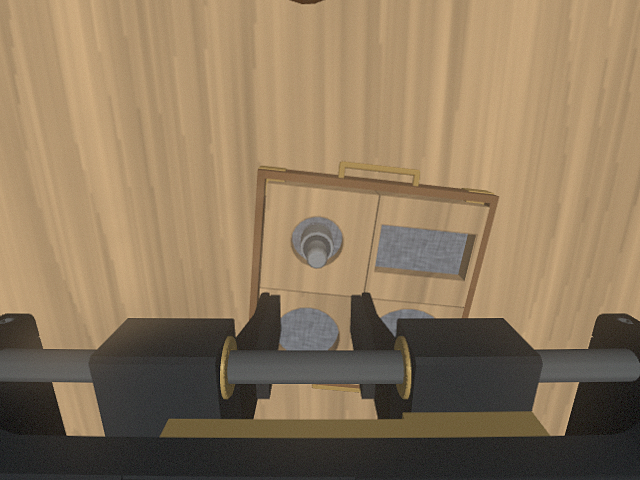

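The small weight stands in its well at (317,243), centred. Its top is at z 0.0726 against 0.072 expected. Next is the medium, the steel one at (404,277) in the top view.

Call:
{"api": "arm_command", "payload": {
  "motion": [
    [[-18,0,-8],[0,0,0],0.6],
    [[-32,0,0],[0,0,0],0.6],
    [[-37,0,0],[0,0,0],0.6],
    [[-37,0,0],[0,0,0],0.6],
    [[-37,0,0],[0,0,0],0.6],
    [[-37,0,0],[0,0,0],0.6],
    [[-37,0,0],[0,0,0],0.6],
    [[-37,0,0],[0,0,0],0.6]
  ]
}}

```text
time: 8.17
position: [0.4584, 0.032, 0.173]
tool_rot: [2.231, 2.21, -0.0]
ft_force: [0.9, -0.1, -0.6]
grip_width: 0.4
```

Call:
{"api": "arm_command", "payload": {
  "motion": [
    [[-37,-2,0],[0,0,0],0.6],
    [[-37,-3,0],[0,0,0],0.6],
    [[-37,-3,0],[0,0,0],0.6],
    [[-37,-4,0],[0,0,0],0.6],
    [[-30,-4,0],[0,0,0],0.6],
    [[-13,0,0],[0,0,0],0.6],
    [[0,0,0],[0,0,0],0.6],
    [[0,0,0],[0,0,0],0.6]
  ]
}}

```text
time: 8.83
position: [0.4412, -0.1563, 0.1725]
tool_rot: [-2.232, -2.21, -0.001]
ft_force: [-0.5, 0.5, 0.4]
grip_width: 0.401
```

```bash
python3 - <<'E'
from h import *
s=st()
im,d=optics.get_image('wrist'); cv2.imwrite('pics/w4.png',im); C=cloud('wrist',d,s)
ok=(d>0)&(C[...,2]>0.051)&(C[...,2]<0.062)&(np.hypot(C[...,0]-.4445,C[...,1]+.157)<.03)
v,u=np.nonzero(ok);g=C[ok].mean(0); print(ok.sum(),g.round(4),u.mean(),v.mean(),im[ok].mean(0))
plan([.4445,-.157,.047],90,vmax=200)
E
```

```text
8.83 [ 0.4412 -0.1563  0.1725] yaw 89.4 tilt 0.07 F [-0.5  0.5  0.4] w 34.9 q [ 0.93  0.   -0.64  1.95 -0.    1.19  0.28]
307 [ 0.4437 -0.1561  0.0564] 319.2931596091205 249.65798045602605 [128.05537459 132.7980456  135.8534202 ]
now [ 0.4415 -0.1553  0.1726] rows 1
[[-2, 3, 126], [0.0, -0.1, -0.4]]
```

View pics/w4.png

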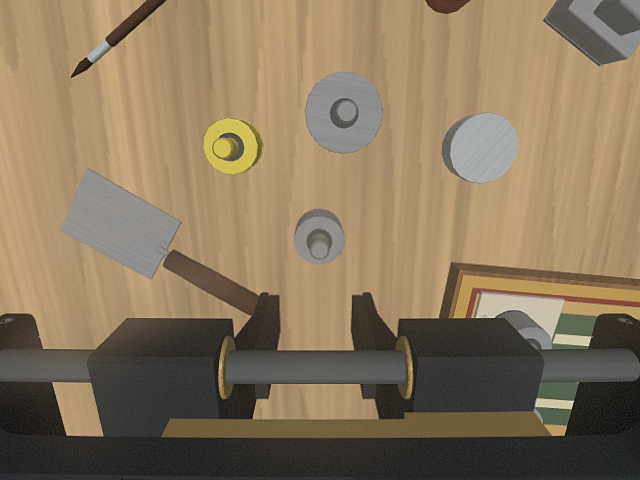

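The wrist picture shows the steel medium at (319,240) between the fingers, and the yellow one is off at (232,147). Grasping.

Call:
{"api": "arm_command", "payload": {
  "motion": [
    [[-1,2,20],[0,0,0],0.62],
    [[0,0,28],[0,0,0],0.62],
    [[0,0,28],[0,0,0],0.62],
    [[0,0,26],[0,0,0],0.62],
    [[0,0,15],[0,0,0],0.62],
    [[0,0,6],[0,0,0],0.62],
    [[0,0,0],[0,0,0],0.62],
    [[0,0,0],[0,0,0],0.7]
  ]
}}

```text
time: 9.55
position: [0.4439, -0.1569, 0.0502]
tool_rot: [2.229, 2.213, 0.001]
ft_force: [0.7, 1.0, -0.0]
grip_width: 0.352
```

Call:
{"api": "arm_command", "payload": {
  "motion": [
    [[0,0,0],[0,0,0],0.75],
    [[0,0,0],[0,0,0],0.85],
    [[0,0,0],[0,0,0],1],
    [[0,0,0],[0,0,0],1],
    [[0,0,0],[0,0,0],1],
    [[0,0,0],[0,0,0],1]
  ]
}}

```text
time: 10.05
position: [0.4441, -0.1584, 0.0505]
tool_rot: [2.23, 2.209, 0.001]
ft_force: [1.0, -0.3, 4.8]
grip_width: 0.155
```

```bash
python3 - <<'E'
from h import *
s=st()
E
```

```text
10.05 [ 0.4441 -0.1584  0.0505] yaw 89.5 tilt 0.14 F [ 1.  -0.3  4.8] w 13.5 q [ 0.89  0.18 -0.64  2.07  0.13  0.94  0.17]
```

Lift 130 mm, then carry to the medium well at (0.451, 0.2185).

Call:
{"api": "arm_command", "payload": {
  "motion": [
    [[0,0,-6],[0,0,0],1],
    [[0,0,-14],[0,0,0],1],
    [[0,0,-26],[0,0,0],1],
    [[0,0,-28],[0,0,0],1],
    [[0,0,-28],[0,0,0],1],
    [[10,0,-22],[0,0,0],1],
    [[20,1,-10],[0,0,0],1],
    [[34,1,0],[0,0,0],1]
  ]
}}

```text
time: 10.72
position: [0.4461, -0.0971, 0.1857]
tool_rot: [2.236, 2.201, -0.0]
ft_force: [1.6, -0.4, -3.9]
grip_width: 0.157
```

Call:
{"api": "arm_command", "payload": {
  "motion": [
    [[36,1,0],[0,0,0],1],
    [[36,1,0],[0,0,0],1],
    [[36,1,0],[0,0,0],1],
    [[36,1,0],[0,0,0],1],
    [[36,1,0],[0,0,0],1],
    [[36,0,0],[0,0,0],1],
    [[36,0,0],[0,0,0],1],
    [[30,0,0],[0,0,0],1]
  ]
}}

```text
time: 11.38
position: [0.4517, 0.1899, 0.1831]
tool_rot: [-2.23, -2.212, 0.002]
ft_force: [0.2, -0.2, -3.8]
grip_width: 0.158
```

Call:
{"api": "arm_command", "payload": {
  "motion": [
    [[20,0,0],[0,0,0],1],
    [[10,0,0],[0,0,0],1],
    [[0,0,0],[0,0,0],1],
    [[0,0,0],[0,0,0],1]
  ]
}}

```text
time: 11.72
position: [0.4526, 0.2174, 0.1827]
tool_rot: [-2.23, -2.212, 0.004]
ft_force: [-0.3, -1.4, -3.9]
grip_width: 0.158
```

```bash
python3 - <<'E'
from h import *
s=st()
plan([.451,.2185,.0665],90,vmax=300)
E
```

```text
11.72 [0.4526 0.2174 0.1827] yaw 89.5 tilt 0.15 F [-0.3 -1.4 -3.9] w 13.7 q [ 0.51  0.14 -1.07  1.85  0.13  1.23 -0.61]
now [0.4526 0.2174 0.1827] rows 1
[[1, -1, 116], [-0.1, 0.1, -0.5]]
```

Call:
{"api": "arm_command", "payload": {
  "motion": [
    [[1,-1,16],[0,0,0],1],
    [[0,0,26],[0,0,0],1],
    [[0,0,26],[0,0,0],1],
    [[0,0,18],[0,0,0],1],
    [[0,0,8],[0,0,0],1],
    [[0,0,0],[0,0,0],1]
  ]
}}

```text
time: 12.22
position: [0.4513, 0.2163, 0.0875]
tool_rot: [-2.233, -2.208, 0.007]
ft_force: [0.3, 0.3, -3.4]
grip_width: 0.157
```

```bash
python3 - <<'E'
from h import *
s=st()
im,d=optics.get_image('scene'); cv2.imwrite('pics/s2.png',cv2.resize(im[150:290,340:520],None,fx=4,fy=4))
E
```

```text
12.22 [0.4513 0.2163 0.0875] yaw 89.3 tilt 0.28 F [ 0.3  0.3 -3.4] w 13.6 q [ 0.42  0.28 -1.02  1.96  0.27  1.06 -0.73]
```

View pics/s2.png

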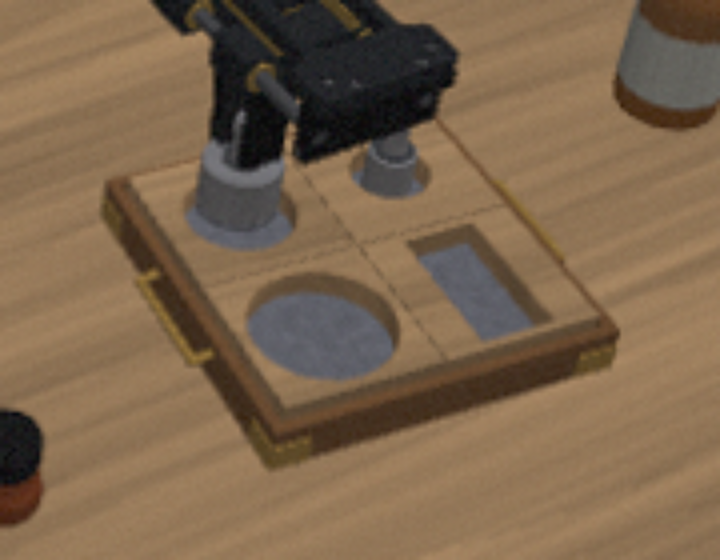

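The scene crop shows the medium weight just above its well at (240,200) and the small one seated at (390,170). Last 21 mm, slowly.

Call:
{"api": "arm_command", "payload": {
  "motion": [
    [[2,0,6],[0,0,0],1],
    [[0,0,6],[0,0,0],1],
    [[0,0,4],[0,0,0],1],
    [[0,0,3],[0,0,0],1],
    [[0,0,1],[0,0,0],1],
    [[0,0,1],[0,0,0],1],
    [[0,0,1],[0,0,0],1],
    [[0,0,0],[0,0,0],1]
  ]
}}

```text
time: 12.93
position: [0.4526, 0.2209, 0.0675]
tool_rot: [2.232, 2.211, -0.0]
ft_force: [-0.2, -0.9, -3.4]
grip_width: 0.161
```

Call:
{"api": "arm_command", "payload": {
  "motion": [
    [[-1,0,1],[0,0,0],1],
    [[0,0,0],[0,0,0],1],
    [[0,0,1],[0,0,0],1],
    [[0,0,0],[0,0,0],1]
  ]
}}

```text
time: 13.27
position: [0.4529, 0.2199, 0.0665]
tool_rot: [2.231, 2.21, -0.001]
ft_force: [-3.0, -2.2, 6.3]
grip_width: 0.16
```

Seated, with contact force showing. Releasing.

Call:
{"api": "arm_command", "payload": {
  "motion": [
    [[0,0,0],[0,0,0],0.85],
    [[0,0,0],[0,0,0],0.7],
    [[0,0,0],[0,0,0],0.65],
    [[0,0,0],[0,0,0],0.65],
    [[0,0,-15],[0,0,0],0.65],
    [[0,0,-25],[0,0,0],0.6],
    [[0,0,-30],[0,0,0],0.6],
    [[0,0,-30],[0,0,0],0.6]
  ]
}}

```text
time: 13.93
position: [0.4522, 0.2199, 0.1663]
tool_rot: [-2.231, -2.211, 0.001]
ft_force: [1.0, -0.3, 1.2]
grip_width: 0.391
```

```bash
python3 - <<'E'
from h import *
s=st()
im,d=optics.get_image('wrist'); cv2.imwrite('pics/w5.png',im); C=cloud('wrist',d,s)
m=(d>0)&(np.hypot(C[...,0]-.452,C[...,1]-.219)<.03)&(C[...,2]>.06)&(C[...,2]<.1); print(m.sum(),np.percentile(C[m],[5,50,95],axis=0).round(4))
plan([.463,-.0592,.172],90)
E
```

```text
13.93 [0.4522 0.2199 0.1663] yaw 89.5 tilt 0.07 F [ 1.  -0.3  1.2] w 34.0 q [ 0.5   0.17 -1.07  1.87  0.16  1.2  -0.63]
384 [[0.4465 0.216  0.067 ]
 [0.4524 0.2226 0.0725]
 [0.4583 0.2281 0.0739]]
now [0.4555 0.2221 0.1722] rows 8
[[-35, 1, 0], [0.1, -0.0, -0.1]]
[[-35, 1, 0], [0.1, -0.0, -0.1]]
[[-35, 1, 0], [0.1, -0.0, -0.1]]
[[-35, 1, 0], [0.1, -0.0, -0.1]]
[[-35, 1, 0], [0.1, -0.0, -0.1]]
[[-35, 1, 0], [0.1, -0.0, -0.1]]
[[-35, 1, 0], [0.1, -0.0, -0.1]]
[[-35, 1, 0], [0.1, -0.0, -0.1]]
```

View pics/w5.png

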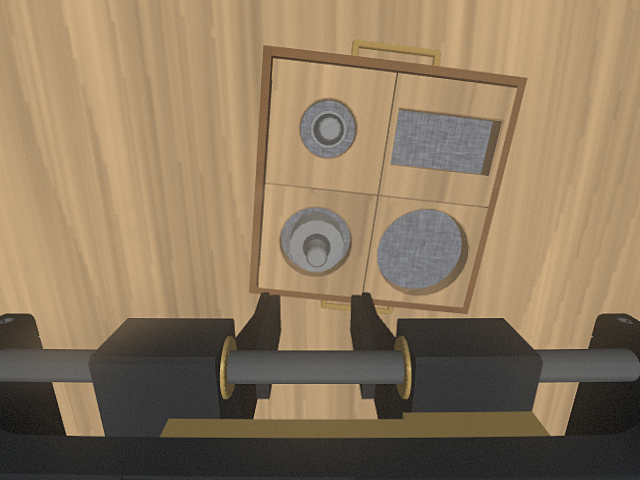

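The small weight at (329,129) and the medium at (316,243) are both seated upright in the wrist picture. Going to the large one.

Call:
{"api": "arm_command", "payload": {
  "motion": [
    [[-20,0,0],[0,0,0],0.6],
    [[-36,1,0],[0,0,0],0.6],
    [[-36,2,0],[0,0,0],0.6],
    [[-36,2,0],[0,0,0],0.6],
    [[-36,2,0],[0,0,0],0.6],
    [[-36,1,0],[0,0,0],0.6],
    [[-36,0,0],[0,0,0],0.6],
    [[-30,0,0],[0,0,0],0.6]
  ]
}}

```text
time: 14.65
position: [0.4579, -0.0492, 0.1656]
tool_rot: [2.233, 2.208, -0.001]
ft_force: [1.3, 0.0, -0.1]
grip_width: 0.402
```

Call:
{"api": "arm_command", "payload": {
  "motion": [
    [[-14,0,0],[0,0,0],0.6],
    [[0,0,0],[0,0,0],0.6],
    [[0,0,0],[0,0,0],0.6]
  ]
}}

```text
time: 14.9
position: [0.458, -0.0604, 0.1654]
tool_rot: [-2.234, -2.209, -0.001]
ft_force: [0.3, 1.2, -0.3]
grip_width: 0.402
```

```bash
python3 - <<'E'
from h import *
s=st()
im,d=optics.get_image('wrist'); cv2.imwrite('pics/w6.png',im); C=cloud('wrist',d,s)
ok=(d>0)&(C[...,2]>0.051)&(C[...,2]<0.062)&(np.hypot(C[...,0]-.4635,C[...,1]+.0592)<.03)
v,u=np.nonzero(ok);g=C[ok].mean(0); print(ok.sum(),g.round(4),u.mean(),v.mean())
plan([.4635,-.0592,.048],90,vmax=200)
E
```

```text
14.9 [ 0.458  -0.0604  0.1654] yaw 89.4 tilt 0.03 F [ 0.3  1.2 -0.3] w 35.0 q [ 0.91 -0.   -0.82  1.97 -0.    1.18  0.08]
327 [ 0.4628 -0.0578  0.0564] 322.4403669724771 249.25076452599387
now [ 0.4581 -0.0592  0.1655] rows 1
[[0, 5, 117], [0.0, -0.0, -0.5]]
```

View pics/w6.png

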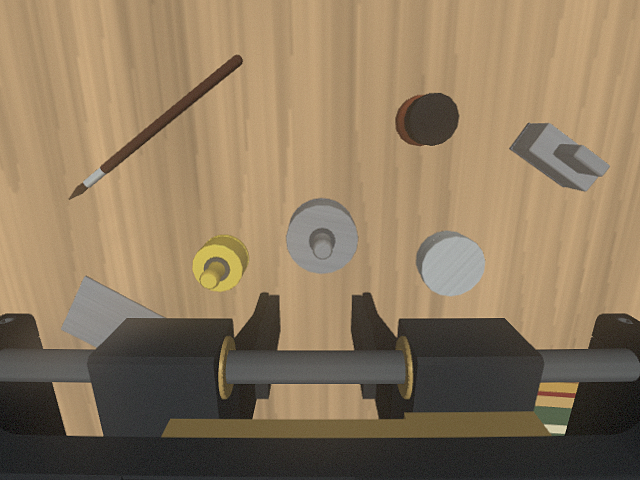

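The wrist picture shows the large weight at (322,238) with its grip between the fingers. Yellow (220,264) and the plain disc (452,263) are clear. Grasping.

Call:
{"api": "arm_command", "payload": {
  "motion": [
    [[1,5,20],[0,0,0],0.62],
    [[0,0,26],[0,0,0],0.62],
    [[0,0,26],[0,0,0],0.62],
    [[0,0,24],[0,0,0],0.62],
    [[0,0,14],[0,0,0],0.62],
    [[0,0,6],[0,0,0],0.62],
    [[0,0,0],[0,0,0],0.62],
    [[0,0,0],[0,0,0],0.7]
  ],
  "force": 50
}}

```text
time: 15.62
position: [0.4636, -0.0582, 0.0501]
tool_rot: [2.23, 2.213, 0.001]
ft_force: [0.6, -0.6, 0.2]
grip_width: 0.353
```

Call:
{"api": "arm_command", "payload": {
  "motion": [
    [[0,0,0],[0,0,0],0.75],
    [[0,0,0],[0,0,0],0.85],
    [[0,0,0],[0,0,0],1],
    [[0,0,0],[0,0,0],1],
    [[0,0,0],[0,0,0],1],
    [[0,0,0],[0,0,0],1]
  ]
}}

```text
time: 16.12
position: [0.4633, -0.0595, 0.0504]
tool_rot: [2.231, 2.21, -0.0]
ft_force: [-2.7, 0.2, 6.5]
grip_width: 0.154
```

```bash
python3 - <<'E'
from h import *
s=st()
E
```

```text
16.12 [ 0.4633 -0.0595  0.0504] yaw 89.4 tilt 0.06 F [-2.7  0.2  6.5] w 13.4 q [ 0.84  0.2  -0.82  2.07  0.18  0.94 -0.08]
```

Call:
{"api": "arm_command", "payload": {
  "motion": [
    [[0,0,-5],[0,0,0],1],
    [[0,0,-12],[0,0,0],1],
    [[0,0,-22],[0,0,0],1],
    [[0,0,-26],[0,0,0],1],
    [[0,0,-26],[0,0,0],1],
    [[0,0,-24],[0,0,0],1],
    [[10,4,-15],[0,0,0],1],
    [[20,6,-5],[0,0,0],1]
  ]
}}

```text
time: 16.78
position: [0.4741, -0.0321, 0.1874]
tool_rot: [2.234, 2.202, -0.0]
ft_force: [0.8, 0.4, -6.4]
grip_width: 0.16
```

Call:
{"api": "arm_command", "payload": {
  "motion": [
    [[30,9,0],[0,0,0],1],
    [[34,10,0],[0,0,0],1],
    [[34,10,0],[0,0,0],1],
    [[34,10,0],[0,0,0],1],
    [[34,10,0],[0,0,0],1],
    [[34,9,0],[0,0,0],1],
    [[26,6,0],[0,0,0],1],
    [[12,2,0],[0,0,0],1]
  ]
}}

```text
time: 17.45
position: [0.5407, 0.213, 0.1847]
tool_rot: [-2.224, -2.214, -0.003]
ft_force: [-0.9, 0.4, -4.6]
grip_width: 0.157
```

Call:
{"api": "arm_command", "payload": {
  "motion": [
    [[0,0,0],[0,0,0],1],
    [[0,0,0],[0,0,0],1]
  ]
}}

```text
time: 17.62
position: [0.5407, 0.2085, 0.1843]
tool_rot: [-2.229, -2.213, 0.002]
ft_force: [-0.6, -0.8, -5.7]
grip_width: 0.159
```

```bash
python3 - <<'E'
from h import *
s=st()
im,d=optics.get_image('wrist'); cv2.imwrite('pics/w7.png',im); C=cloud('wrist',d,s)
for c in [(.5395,.2095)]:
    r=np.hypot(C[...,0]-c[0],C[...,1]-c[1]); m=(d>0)&(C[...,2]<.023)&(C[...,2]>.008)&(r<.041)
    P=C[m]; print(m.sum(),cv2.minEnclosingCircle((P[:,:2]*1000).astype(np.float32)))
m=((d>0)&(C[...,2]<.023)&(C[...,2]>.01)&(abs(C[...,0]-.55)<.045)&(abs(C[...,1]-.297)<.03)); P=C[m]; print(m.sum(),cv2.minAreaRect((P[:,:2]*1000).astype(np.float32)))
plan([.5395,.2095,.0665],90,vmax=300)
E
```

```text
17.62 [0.5407 0.2085 0.1843] yaw 89.6 tilt 0.09 F [-0.6 -0.8 -5.7] w 13.8 q [ 0.41  0.35 -0.99  1.67  0.31  1.28 -0.65]
3466 ((538.1691284179688, 208.8377227783203), 37.12392044067383)
5062 ((551.81591796875, 294.0564270019531), (44.126365661621094, 84.2252426147461), 82.99430084228516)
now [0.5411 0.207  0.1842] rows 1
[[3, -1, 118], [-0.1, 0.1, -0.5]]
```

View pics/w7.png

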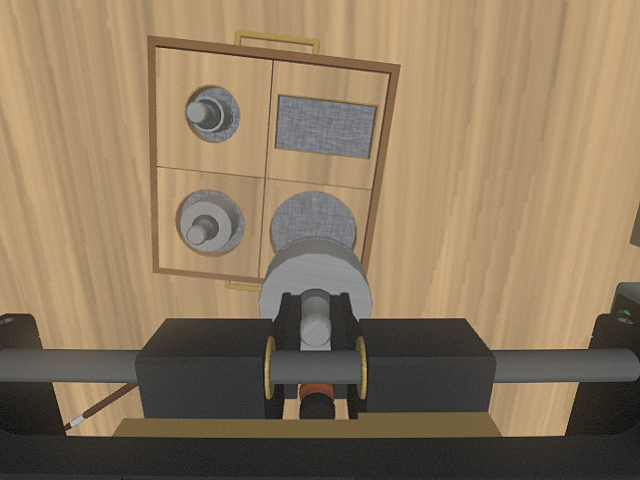

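The wrist picture shows the large well at (313,230). Its fitted centre is (0.538, 0.209), matching the top view. Lowering.

Call:
{"api": "arm_command", "payload": {
  "motion": [
    [[1,-1,16],[0,0,0],1],
    [[0,-1,26],[0,0,0],1],
    [[0,0,26],[0,0,0],1],
    [[0,0,18],[0,0,0],1],
    [[0,0,8],[0,0,0],1],
    [[0,0,0],[0,0,0],1],
    [[0,0,0],[0,0,0],1]
  ]
}}

```text
time: 18.25
position: [0.54, 0.208, 0.0911]
tool_rot: [2.233, 2.209, -0.0]
ft_force: [-0.0, 0.2, -5.7]
grip_width: 0.157
```

```bash
python3 - <<'E'
from h import *
for i in range(1): st()
im,d=optics.get_image('scene'); cv2.imwrite('pics/s3.png',cv2.resize(im[150:290,340:520],None,fx=4,fy=4))
plan([.539,.2093,.0665],90,vmax=300)
E
```

```text
18.25 [0.54   0.208  0.0911] yaw 89.4 tilt 0.03 F [-0.   0.2 -5.7] w 13.7 q [ 0.36  0.45 -0.94  1.77  0.4   1.12 -0.72]
now [0.5405 0.2087 0.0918] rows 1
[[1, -2, 25], [0.1, -0.0, -0.6]]
```

View pics/s3.png

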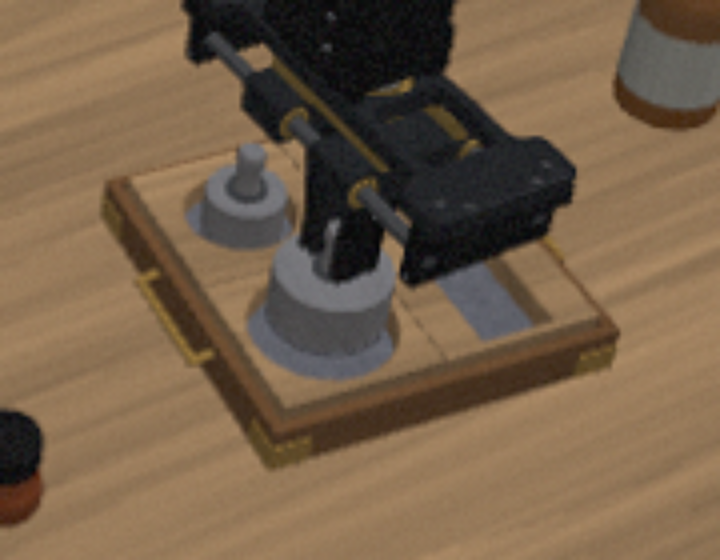

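The scene crop shows the large weight centred above its well at (330,330).

Call:
{"api": "arm_command", "payload": {
  "motion": [
    [[1,-1,7],[0,0,0],1],
    [[0,0,7],[0,0,0],1],
    [[0,0,4],[0,0,0],1],
    [[0,0,3],[0,0,0],1],
    [[0,0,2],[0,0,0],1],
    [[0,0,1],[0,0,0],1],
    [[0,0,0],[0,0,0],1]
  ]
}}

```text
time: 18.88
position: [0.5385, 0.2102, 0.0666]
tool_rot: [2.232, 2.211, -0.0]
ft_force: [-0.2, 0.2, -6.9]
grip_width: 0.156
```

Call:
{"api": "arm_command", "payload": {
  "motion": [
    [[0,0,1],[0,0,0],1],
    [[0,0,0],[0,0,0],1]
  ]
}}

```text
time: 19.05
position: [0.5387, 0.2103, 0.0665]
tool_rot: [2.231, 2.211, 0.0]
ft_force: [-3.8, -2.1, 3.6]
grip_width: 0.156
```

Call:
{"api": "arm_command", "payload": {
  "motion": [
    [[0,0,0],[0,0,0],0.85],
    [[0,0,0],[0,0,0],0.7],
    [[0,0,0],[0,0,0],0.65],
    [[0,0,0],[0,0,0],0.65],
    [[0,0,-15],[0,0,0],0.65],
    [[0,0,-25],[0,0,0],0.6],
    [[0,0,-30],[0,0,0],0.6],
    [[0,0,-35],[0,0,0],0.6]
  ]
}}

```text
time: 19.72
position: [0.5379, 0.2099, 0.1716]
tool_rot: [-2.231, -2.211, 0.002]
ft_force: [0.9, -0.2, -0.4]
grip_width: 0.391
```

Call:
{"api": "arm_command", "payload": {
  "motion": [
    [[0,0,-5],[0,0,0],0.6],
    [[0,0,0],[0,0,0],0.6]
  ]
}}

```text
time: 19.88
position: [0.5406, 0.2113, 0.1794]
tool_rot: [2.229, 2.208, 0.009]
ft_force: [-0.7, 0.3, -0.7]
grip_width: 0.401
```

```bash
python3 - <<'E'
from h import *
s=st()
im,d=optics.get_image('wrist'); cv2.imwrite('pics/w8.png',im); C=cloud('wrist',d,s)
m=(d>0)&(np.hypot(C[...,0]-.539,C[...,1]-.209)<.03)&(C[...,2]>.06)&(C[...,2]<.1); print(m.sum(),np.percentile(C[m],[5,50,95],axis=0).round(4))
m=((d>0)&(C[...,2]<.022)&(C[...,2]>.01)&(abs(C[...,0]-.55)<.04)&(abs(C[...,1]-.297)<.026)).astype(np.uint8)
m=cv2.morphologyEx(m,cv2.MORPH_OPEN,np.ones((5,5)))>0; P=C[m]; print(m.sum(),cv2.minAreaRect((P[:,:2]*1000).astype(np.float32)))
# bar yaw from top depth
d=np.load('top0.npy'); T=cloud('top',d)
m=(d>0)&(np.hypot(T[...,0]-.65,T[...,1])<.05)&(T[...,2]>.024)
P=(T[m][:,:2]*1000).astype(np.float32); print(cv2.minAreaRect(P)); 
w,v=np.linalg.eigh(np.cov(P.T)); print(P.mean(0),np.degrees(np.arctan2(v[1,1],v[0,1])))
g=T[m&(T[...,2]>.05)]; print(g.mean(0)); w,v=np.linalg.eigh(np.cov(g[:,:2].T)); print(np.degrees(np.arctan2(v[1,1],v[0,1])))
plan([.649,.002,.172],-32+180,vmax=38)
E
```

```text
19.88 [0.5406 0.2113 0.1794] yaw 89.5 tilt 0.39 F [-0.7  0.3 -0.7] w 34.9 q [ 0.4   0.35 -0.99  1.68  0.31  1.27 -0.66]
349 [[0.5324 0.2058 0.0667]
 [0.5383 0.2125 0.0726]
 [0.5442 0.2178 0.074 ]]
4998 ((548.2686767578125, 296.1922912597656), (40.49979782104492, 76.52030181884766), 83.19940948486328)
((649.932861328125, 2.8122920989990234), (24.368091583251953, 59.761817932128906), 57.724830627441406)
[648.3038    2.84074] 147.36175335169244
[0.64979427 0.00260647 0.05689142]
148.9490740652003
now [0.5394 0.2104 0.1771] rows 9
[[-23, 12, 1], [0.0, 0.0, -6.5]]
[[-24, 10, 1], [0.0, 0.0, -6.5]]
[[-25, 7, 1], [0.0, 0.0, -6.5]]
[[-26, 4, 1], [0.0, 0.0, -6.5]]
[[-26, 1, 1], [0.0, 0.0, -6.5]]
[[-26, -2, 1], [0.0, 0.0, -6.5]]
[[-26, -5, 1], [0.0, 0.0, -6.5]]
[[-25, -8, 1], [0.0, 0.0, -6.5]]
[[-24, -11, 1], [0.0, 0.0, -6.5]]
```

View pics/w8.png

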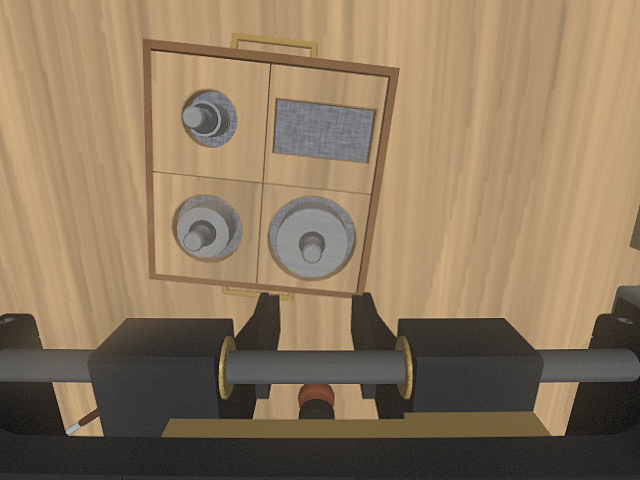

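All three round weights are seated. The bar well fits as 40.5 × 76.5 mm at (0.548, 0.296), with its long axis at −6.8°. Going to the bar.

Call:
{"api": "arm_command", "payload": {
  "motion": [
    [[-23,12,1],[0,0,-6.5],0.6],
    [[-24,10,1],[0,0,-6.5],0.6],
    [[-25,7,1],[0,0,-6.5],0.6],
    [[-26,4,1],[0,0,-6.5],0.6],
    [[-26,1,1],[0,0,-6.5],0.6],
    [[-26,-2,1],[0,0,-6.5],0.6],
    [[-26,-5,1],[0,0,-6.5],0.6],
    [[-25,-8,1],[0,0,-6.5],0.6]
  ]
}}

```text
time: 20.6
position: [0.6352, 0.0234, 0.1656]
tool_rot: [-1.027, -2.966, 0.002]
ft_force: [0.9, 0.2, 0.4]
grip_width: 0.402
```

Call:
{"api": "arm_command", "payload": {
  "motion": [
    [[-24,-11,1],[0,0,-6.5],0.6],
    [[0,0,0],[0,0,0],0.6],
    [[0,0,0],[0,0,0],0.6]
  ]
}}

```text
time: 20.85
position: [0.6471, -0.0012, 0.1641]
tool_rot: [-0.873, -3.014, 0.0]
ft_force: [0.2, 0.2, 0.2]
grip_width: 0.395
```

```bash
python3 - <<'E'
from h import *
s=st()
im,d=optics.get_image('wrist'); cv2.imwrite('pics/w9.png',im); C=cloud('wrist',d,s)
ok=(d>0)&(C[...,2]>0.052)&(C[...,2]<0.062)&(np.hypot(C[...,0]-.65,C[...,1]-.0027)<.03)
g=C[ok]; print(ok.sum(),g.mean(0).round(4),cv2.minAreaRect((g[:,:2]*1000).astype(np.float32)))
b=(d>0)&(C[...,2]>0.024)&(np.hypot(C[...,0]-.65,C[...,1]-.0027)<.045)&(C[...,2]<.062); print(cv2.minAreaRect((C[b][:,:2]*1000).astype(np.float32)))
plan([.6495,.0027,.0485],148,vmax=300)
E
```

```text
20.85 [ 0.6471 -0.0012  0.1641] yaw 147.7 tilt 0.21 F [0.2 0.2 0.2] w 34.4 q [ 0.73  0.59 -1.07  1.52  0.52  1.35  0.61]
508 [0.6486 0.0049 0.0567] ((649.2059326171875, 4.558509826660156), (9.65380859375, 27.451066970825195), 57.72916030883789)
((649.604736328125, 4.286846160888672), (24.064958572387695, 60.33969497680664), 58.649681091308594)
now [0.6467 0.0011 0.1647] rows 1
[[-2, 3, 116], [-0.0, -0.2, -0.2]]
```

View pics/w9.png

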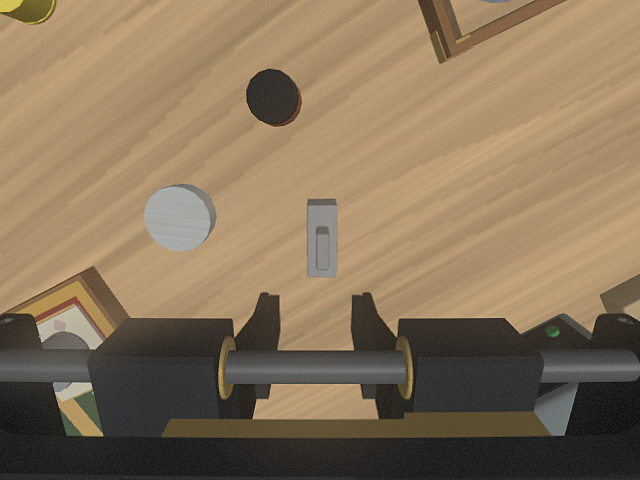

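The bar is at (322,238), aligned with the jaws. Grasping.

Call:
{"api": "arm_command", "payload": {
  "motion": [
    [[-1,3,20],[0,0,0],0.62],
    [[0,0,26],[0,0,0],0.62],
    [[0,0,26],[0,0,0],0.62],
    [[0,0,24],[0,0,0],0.62],
    [[0,0,13],[0,0,0],0.62],
    [[0,0,6],[0,0,0],0.62],
    [[0,0,0],[0,0,0],0.62],
    [[0,0,0],[0,0,0],0.7]
  ]
}}

```text
time: 21.57
position: [0.6504, 0.0042, 0.0524]
tool_rot: [0.866, 3.019, 0.001]
ft_force: [-0.1, 0.3, 1.0]
grip_width: 0.355
```

Call:
{"api": "arm_command", "payload": {
  "motion": [
    [[0,0,0],[0,0,0],0.75],
    [[0,0,0],[0,0,0],0.85],
    [[0,0,0],[0,0,0],1],
    [[0,0,0],[0,0,0],1],
    [[0,0,0],[0,0,0],1],
    [[0,0,0],[0,0,0],1]
  ]
}}

```text
time: 22.07
position: [0.6504, 0.0032, 0.0523]
tool_rot: [0.867, 3.018, -0.0]
ft_force: [-0.3, -0.4, 4.2]
grip_width: 0.106
```

```bash
python3 - <<'E'
from h import *
s=st()
E
```

```text
22.07 [0.6504 0.0032 0.0523] yaw 147.9 tilt 0.06 F [-0.3 -0.4  4.2] w 9.2 q [ 0.67  0.69 -1.    1.62  0.62  1.18  0.55]
```

Call:
{"api": "arm_command", "payload": {
  "motion": [
    [[0,0,-5],[0,0,0],1],
    [[0,0,-12],[0,0,0],1],
    [[0,0,-22],[0,0,0],1],
    [[0,0,-26],[0,0,0],1],
    [[0,0,-26],[0,0,0],1],
    [[0,0,-24],[0,0,0],1],
    [[0,0,-15],[0,0,0],1],
    [[0,0,0],[0,0,0],1]
  ]
}}

```text
time: 22.73
position: [0.6517, 0.0041, 0.1855]
tool_rot: [0.865, 3.014, 0.003]
ft_force: [0.9, 0.6, -2.6]
grip_width: 0.11
```

```bash
python3 - <<'E'
from h import *
s=st()
plan([.549,.296,.18],173.5,vmax=33)
E
```

```text
22.73 [0.6517 0.0041 0.1855] yaw 148.0 tilt 0.33 F [ 0.9  0.6 -2.6] w 9.6 q [ 0.72  0.58 -1.08  1.49  0.51  1.38  0.62]
now [0.6517 0.0041 0.1855] rows 10
[[24, 19, 0], [0.0, 0.0, -2.6]]
[[23, 20, 1], [0.0, 0.0, -2.6]]
[[22, 21, 1], [0.0, 0.0, -2.6]]
[[21, 22, 1], [0.0, 0.0, -2.6]]
[[20, 23, 1], [0.0, 0.0, -2.6]]
[[19, 24, 1], [0.0, 0.0, -2.6]]
[[18, 25, 1], [0.0, 0.0, -2.6]]
[[17, 26, 1], [0.0, 0.0, -2.6]]
[[16, 27, 1], [0.0, 0.0, -2.6]]
[[15, 27, 1], [0.0, 0.0, -2.6]]
```

Call:
{"api": "arm_command", "payload": {
  "motion": [
    [[12,10,0],[0,0,-2.6],1],
    [[23,20,0],[0,0,-2.6],1],
    [[22,21,0],[0,0,-2.6],1],
    [[21,22,0],[0,0,-2.6],1],
    [[20,23,0],[0,0,-2.6],1],
    [[19,24,0],[0,0,-2.6],1],
    [[18,25,0],[0,0,-2.6],1],
    [[17,26,0],[0,0,-2.6],1]
  ]
}}

```text
time: 23.4
position: [0.5709, 0.2226, 0.1794]
tool_rot: [-0.298, -3.124, 0.002]
ft_force: [1.1, -0.5, -2.6]
grip_width: 0.111
```

Call:
{"api": "arm_command", "payload": {
  "motion": [
    [[16,27,0],[0,0,-2.6],1],
    [[15,27,0],[0,0,-2.4],1],
    [[10,8,0],[0,0,0],1],
    [[0,0,0],[0,0,0],1],
    [[0,0,0],[0,0,0],1]
  ]
}}

```text
time: 23.82
position: [0.5412, 0.2891, 0.1801]
tool_rot: [-0.163, -3.135, 0.003]
ft_force: [0.5, 0.3, -4.5]
grip_width: 0.111
```

```bash
python3 - <<'E'
from h import *
s=st()
im,d=optics.get_image('wrist'); cv2.imwrite('pics/w10.png',im); C=cloud('wrist',d,s)
m=((d>0)&(C[...,2]<.022)&(C[...,2]>.01)&(abs(C[...,0]-.55)<.04)&(abs(C[...,1]-.297)<.026)).astype(np.uint8)
m=cv2.morphologyEx(m,cv2.MORPH_OPEN,np.ones((5,5)))>0; P=C[m]; print(m.sum(),cv2.minAreaRect((P[:,:2]*1000).astype(np.float32)) if m.any() else 0)
plan([.549,.296,.0683],173.5,vmax=333)
E
```

```text
23.82 [0.5412 0.2891 0.1801] yaw 174.0 tilt 0.15 F [ 0.5  0.3 -4.5] w 9.6 q [ 0.36  0.57 -1.21  1.59  0.54  1.37  0.55]
1882 ((549.7991333007812, 296.4591064453125), (39.869476318359375, 74.08899688720703), 83.2938461303711)
now [0.5427 0.2875 0.1801] rows 1
[[-6, 9, 112], [-0.1, -0.1, 0.4]]
```

View pics/w10.png

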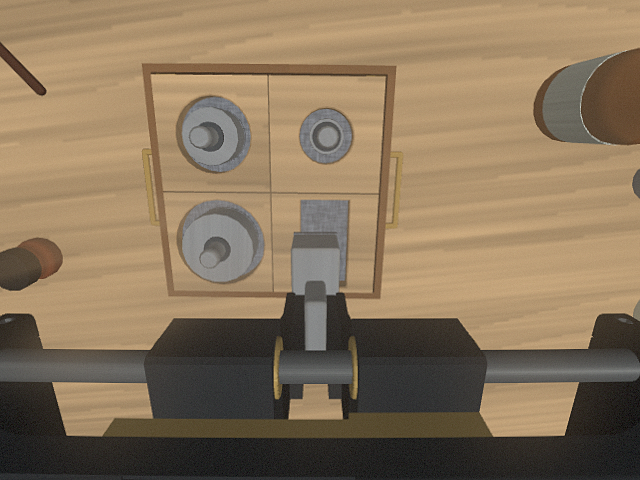

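The bar well fits at (0.5498, 0.2965). The bar is parallel to it and about 9 mm short, so I'm correcting that and lowering.

Call:
{"api": "arm_command", "payload": {
  "motion": [
    [[-6,9,0],[0,0,0.4],1],
    [[0,0,18],[0,0,0],1],
    [[0,0,26],[0,0,0],1],
    [[0,0,24],[0,0,0],1],
    [[0,0,14],[0,0,0],1],
    [[0,0,5],[0,0,0],1],
    [[0,0,0],[0,0,0],1],
    [[0,0,0],[0,0,0],1]
  ]
}}

```text
time: 24.53
position: [0.5512, 0.2962, 0.0952]
tool_rot: [0.183, 3.136, 0.001]
ft_force: [0.3, 0.5, -3.0]
grip_width: 0.109
```

```bash
python3 - <<'E'
from h import *
st()
im,d=optics.get_image('scene'); cv2.imwrite('pics/s4.png',cv2.resize(im[150:290,340:520],None,fx=4,fy=4))
plan([.549,.296,.0683],173.5,vmax=333)
E
```

```text
24.53 [0.5512 0.2962 0.0952] yaw 173.3 tilt 0.05 F [ 0.3  0.5 -3. ] w 9.5 q [ 0.29  0.66 -1.13  1.65  0.62  1.24  0.49]
now [0.5514 0.2966 0.0959] rows 1
[[2, -1, 28], [0.1, 0.1, -0.2]]
```

View pics/s4.png

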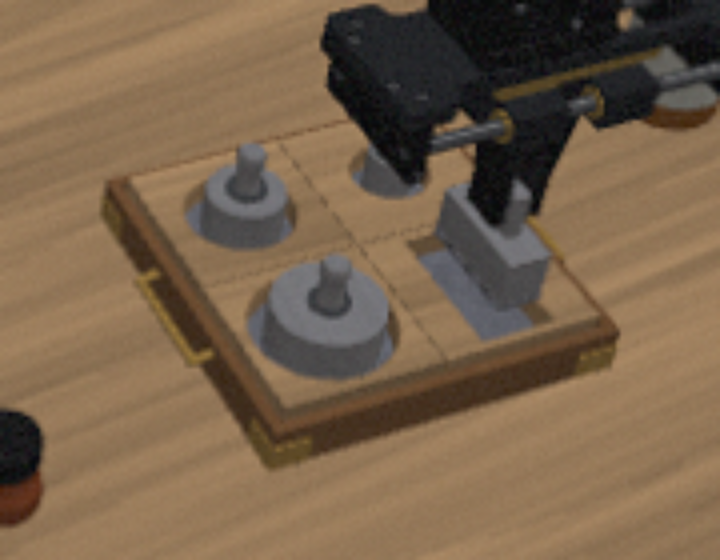

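The bar hangs parallel above its well at (490,260). Lowering slowly.

Call:
{"api": "arm_command", "payload": {
  "motion": [
    [[1,-1,7],[0,0,0],1],
    [[0,0,7],[0,0,0],1],
    [[0,0,5],[0,0,0],1],
    [[0,0,4],[0,0,0],1],
    [[0,0,2],[0,0,0],1],
    [[0,0,1],[0,0,0],1],
    [[0,0,0],[0,0,0],1]
  ]
}}

```text
time: 25.17
position: [0.5495, 0.2954, 0.0685]
tool_rot: [-0.182, -3.136, 0.0]
ft_force: [-0.0, -0.5, -3.0]
grip_width: 0.109
```

Call:
{"api": "arm_command", "payload": {
  "motion": [
    [[0,0,1],[0,0,0],1],
    [[0,0,0],[0,0,0],1]
  ]
}}

```text
time: 25.33
position: [0.5497, 0.2956, 0.0683]
tool_rot: [0.182, 3.136, 0.0]
ft_force: [-1.6, -1.7, 2.5]
grip_width: 0.11
```

Seated. Releasing and rising well clear.

Call:
{"api": "arm_command", "payload": {
  "motion": [
    [[0,0,0],[0,0,0],0.85],
    [[0,0,0],[0,0,0],0.7],
    [[0,0,0],[0,0,0],0.65],
    [[0,0,0],[0,0,0],0.65],
    [[0,0,-15],[0,0,0],0.65],
    [[0,0,-25],[0,0,0],0.6],
    [[0,0,-30],[0,0,0],0.6],
    [[0,0,-35],[0,0,0],0.6]
  ]
}}

```text
time: 26.0
position: [0.5488, 0.295, 0.1736]
tool_rot: [-0.181, -3.135, 0.001]
ft_force: [0.1, -0.1, 0.4]
grip_width: 0.39
```

Call:
{"api": "arm_command", "payload": {
  "motion": [
    [[0,-25,-10],[0,0,0],0.6],
    [[0,-35,0],[0,0,0],0.6],
    [[0,-35,0],[0,0,0],0.6],
    [[0,-35,0],[0,0,0],0.6],
    [[0,-35,0],[0,0,0],0.6],
    [[0,-15,0],[0,0,0],0.6],
    [[0,0,0],[0,0,0],0.6],
    [[0,0,0],[0,0,0],0.6]
  ]
}}

```text
time: 26.67
position: [0.5291, 0.1158, 0.1834]
tool_rot: [0.186, 3.135, -0.001]
ft_force: [-0.1, 0.9, -0.1]
grip_width: 0.398
```

```bash
python3 - <<'E'
from h import *
st()
im0=cv2.imread('pics/top0.png')
im,d=optics.get_image('top'); cv2.imwrite('pics/top9.png',im); C=cloud('top',d); C0=cloud('top',np.load('top0.npy'))
for n,c in dict(large=(.539,.209),medium=(.451,.2195),small=(.4613,.306),bar=(.549,.296)).items():
    m=(d>0)&(np.hypot(C[...,0]-c[0],C[...,1]-c[1])<.03)&(C[...,2]>.064); print(n,m.sum(),C[m].mean(0).round(4),C[m][:,2].max().round(4))
for n,c in dict(pl=(.612,-.335),pm=(.6154,-.2433)).items():
    for X in (C0,C):
        m=(np.hypot(X[...,0]-c[0],X[...,1]-c[1])<.03)&(X[...,2]>.075); print(n,m.sum(),X[m].mean(0).round(4))
m2,d2=optics.get_image('scene'); cv2.imwrite('pics/s9.png',m2)
E
```

```text
26.67 [0.5291 0.1158 0.1834] yaw 173.2 tilt 0.07 F [-0.1  0.9 -0.1] w 34.6 q [ 0.84  0.4  -1.32  1.76  0.41  1.3   0.87]<stdin>:6: RuntimeWarning: Mean of empty slice.
  ret = um.true_divide(
Traceback (most recent call last):
ValueError: zero-size array to reduction operation maximum which has no identity
```

View pics/top9.png

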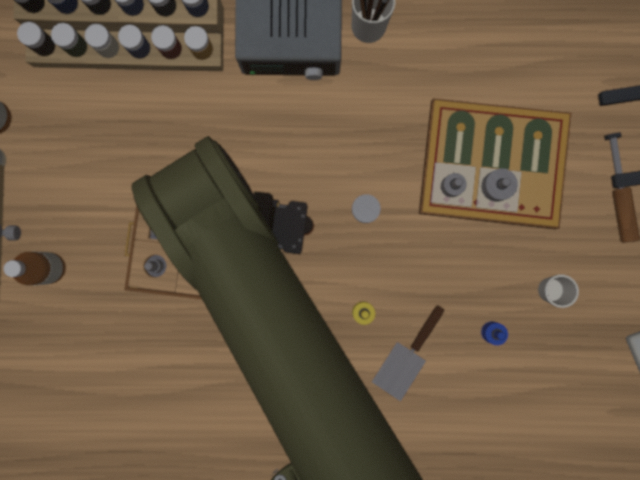

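The arm hides the case from above, so I'm checking with the scene camera.

```bash
python3 - <<'E'
from h import *
im,d=optics.get_image('scene'); cv2.imwrite('pics/s9.png',im); C=cloud('scene',d)
for n,c in dict(large=(.539,.209),medium=(.451,.2195),small=(.4613,.306),bar=(.549,.296)).items():
    m=(d>0)&(np.hypot(C[...,0]-c[0],C[...,1]-c[1])<.03)&(C[...,2]>.064)&(C[...,2]<.1); print(n,m.sum(),C[m].mean(0).round(4),np.percentile(C[m][:,2],95).round(4))
T0=np.load('top0.npy'); S0=np.load('scene0.npy'); C0=cloud('scene',S0)
for n,c in dict(pl=(.612,-.335),pm=(.6154,-.2433)).items():
    for X in (C0,C):
        m=(np.hypot(X[...,0]-c[0],X[...,1]-c[1])<.03)&(X[...,2]>.07); print(n,m.sum(),X[m].mean(0).round(4))
E
```

```text
large 46 [0.5398 0.2088 0.0689] 0.0719
medium 38 [0.4551 0.2192 0.0692] 0.0721
small 42 [0.4636 0.3041 0.069 ] 0.0717
bar 74 [0.5512 0.2944 0.0693] 0.072
pl 102 [ 0.6174 -0.3277  0.0794]
pl 104 [ 0.6174 -0.3277  0.0797]
pm 90 [ 0.6173 -0.2443  0.0793]
pm 90 [ 0.6173 -0.2442  0.0795]
```

View pics/s9.png

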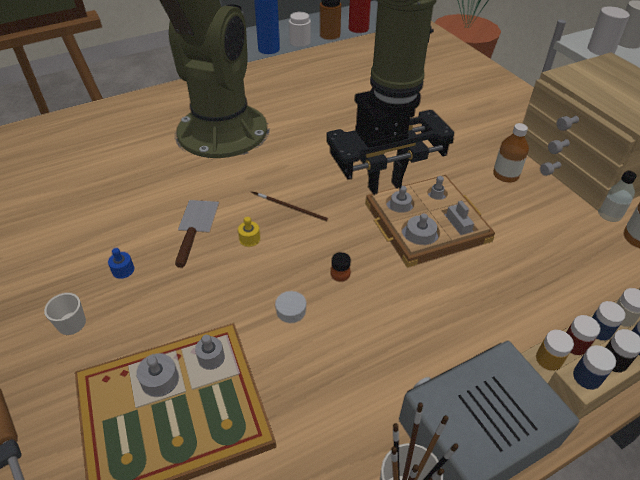

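All four weights are seated: large (421,228), medium (401,199), small (438,187) and bar (460,216). The panel weights, look-alikes and other things are where they were, and the robot is touching nothing. Handing in.

```bash
python3 -c "
from bench import ctrl
print(ctrl.close_job())"
```

```text
the job is handed in; nothing more can be done
None
```

All four loose weights (small, medium, large, then bar) are back in the case, each upright in its own well, and I handed the job in at about 27 s. I lowered each one by its grip until the wrist force showed contact (highest reading 11.7 N), then released it.

- **Seating:** in the last scene-camera check, all four grip tops were at 71.7 to 72.1 mm, against 72 mm for fully down. Their positions matched the wells to within about 4 mm, and the clearance is 8 mm.
- **Left alone:** the two panel weights measured within 0.3 mm of their starting readings. The blue and yellow look-alikes were not touched.
- **Check that failed:** the last top-camera measurement did not work because the arm blocked its view of the case. The final check therefore rests on the scene camera, plus wrist-camera close-ups of the three round weights. The bar had no wrist close-up after release.

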